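# Weigh a lidded loaf tin with its load centred on the pan

### The arm

A 6-joint arm with a two-finger parallel gripper is mounted at the origin on the work surface. World frame = base frame: x ahead of the robot, y to its left, z up, the work surface at z = 0. Lengths are in m, angles in rad, forces in N, time in s.
With the tool pointing down it reaches from about 0.3 to 0.775 m from the base axis. Payload 14.6 kg.
Tool frame: the origin (TCP) lies at the very end of the fingers, on their centre line; the grasp point (between the pads) lies 19 mm behind it; z points along the fingers, y is the line along which they close (so a half turn about z gives the same grasp; the last joint's range is limited). The gripper opens to 94 mm and grips with 3 to 60 N. Pads are 16 mm wide; open, the fingers measure 119 mm over their backs; the gripper's body (75 mm by 177 mm) begins 78 mm behind the grasp point.
Start: joints at [-1.19, 0.3, 1.521, -0, 1.321, -0.067], TCP at [0.238, -0.496, 0.173] pointing down, gripper open.
Joint ranges: [-3.03, 3.03], [-0.79, 2.21], [0.23, 2.52], [-1.04, 4.18], [0, 3.07], [-2.55, 2.55]. Speed limits (rad/s): [2.22, 2.22, 2.57, 3.14, 3.14, 3.14].

### API

Orientations are given as [roll, pitch, yaw] about the fixed x, y, z axes, in that order (R = Rz(yaw) Ry(pitch) Rx(roll)).
In Python, from station import ctrl gives the robot as it stands.
- The arm moves only by the shell command python3 -m pendant 'ROWS' [OPENING] [FORCE]. ROWS is JSON, a list of rows, each a list of 2 entries, a list of its own where there are three numbers: the shift along the world's x, y, z in cm, then the turn about the world's z in rad. A call has 1 to 20 rows; each row shifts and turns the commanded pose from where the row before left it; what a row does not reach is not made up. A row lasts 1/12 s, in which the tool goes at most 41.7 mm and 7.16 degrees, less where a joint would pass 70% of its speed; a pose out of reach is approached as far as the arm can. A call is refused whole if a number of a shift passes 4.17 or a number of a turn 0.125, either way. A call with a gripper value outside its range is refused whole. OPENING is the opening, from 0 (shut) to 1 (fully open), set as the call begins (- or left out, the last holds). The fingers move at their own pace and stop on an object; FORCE is the grip in N (left out, the last holds). Time passes only in rows, so rows that do not move let the fingers close. It gives the time, the measured TCP pose, the force, the opening and the grip force at its end, in the units of the state.
- ctrl.get_obs(): the state, without advancing time (a new reading comes with each control period).
- ctrl.camera(name): name is "scene" or "top" or "wrist"; returns a dict with "color" (384x512x3 uint8, red, green, blue), "intrinsics" (3x3 intrinsics, pixels), "camera_from_world" (4x4, takes a point from world to camera coordinates). Camera axes: x right, y down, z forward; pixel columns grow to the right and rows downward; lengths in m; the calibration is good to about 2 mm. A picture is of the moment at which its call begins. There is no depth.
- ctrl.hand_in(): hands the job in; it is judged then, once.
The state is a dict: "time_s": time; "qpos": joint angles; "joint_vel": joint speeds; "tau": joint torques, N m; "ee_pos": TCP position; "eef_rot": TCP orientation; "force": force on the tool from outside, world axes, zero at the start; "moment": the same for the moment, N m; "grip_width": finger opening in m; "grip_force": force on a finger pad.
Only numpy, scipy, OpenCV 4.12 (cv2) and the standard library are available. Lean on these libraries where they do the work, as an engineer would, in place of code of your own. Each camera call takes 0.05 s, during which the arm holds its last target. There are 200 camera calls.

### The job

Take the closed, lidded loaf tin off the wire rack and set it gently, lying flat and right way up, on the pan of the spring scale. The loaf inside has slid to one end, out of sight, so shift the tin until its weight, not its outline, is centred and the pan stays level, then let go. Do not push the pan down onto its stop, and leave the other things where they are.

Things in the scene. Friction and masses are not known exactly. Their poses are not given: they have to be found in the camera images.
- tin: closed, lidded steel loaf tin, straight sides, ribbed flat lid, 130 mm long (its x) x 60 mm wide (its y) x 50 mm high, lying on the wire rack; origin at the centre of its underside, z up. The only closed tin with a flat lid; grip it across its width. With the loaf in it, it weighs 0.4 to 0.7 kg.
- tin_lid (a point): centre of the tin's lid, 50 mm above its underside (ribs stand 4 mm higher). The loaf under it is hidden and jammed towards one end (which one cannot be seen; the axes do not tell) and does not shift in handling: the centre of gravity lies 15 to 25 mm from the tin's middle along its length, centred across its width, 20 to 28 mm above its underside.
- rack: black wire cooling rack, 300 mm (its x) x 360 mm (its y), its top 25 mm above the table; origin at its centre on the table. Fixed. It carries the lidded tin and two bare loaves.
- scale: white spring scale, housing 200 x 200 x 80 mm with a dial on two faces; fixed to the table; origin at the centre of its underside, yaw as the pan's. Its flat steel pan stands above it.
- pan_top (a point): centre of the upper face of the scale's flat steel pan, 160 mm (its x) x 200 mm (its y) x 5 mm, no rim; 133 mm above the table when empty. z is the pan's normal. The pan is carried at its centre on a spring and rocks in any direction on a sprung pivot 15 mm below this point: it leans down towards the side where the load's centre of gravity lies.
- pan_sink (a joint): how far the pan has sunk, m: 0 empty, stop at 0.036. Spring: 400 N/m with 2 N preload (the empty pan's weight is already included): a 0.55 kg load sinks it about 9 mm, and pushing it to the stop takes about 16 N.
- pan_rock_x (a joint): rocking of the pan about the scale's own x axis, rad, 0 level, stops at +-0.2; positive lifts the +y side. Each rocking axis has a 1.2 N m/rad spring; as the tin stands above the pivot, it leans the pan as if that were about 1.0 N m/rad: a load 20 mm off centre leans it about 0.11 rad.
- pan_rock_y (a joint): the same about the scale's y axis; positive lowers the +x side.
- loaf_a: bare baked loaf, 104 x 56 x 50 mm, at one end of the wire rack; a bystander
- loaf_b: a second bare loaf like loaf_a, beside it on the rack; a bystander
- upturned_tin: small loaf tin lying mouth down, 112 x 66 x 42 mm; a bystander
- open_tin: open loaf tin with a loaf showing in it, about 120 x 68 x 52 mm; a bystander
- bowl: steel bowl, 120 mm across, 60 mm high; a bystander
- oil: oil bottle, 64 mm across, 190 mm high; a bystander
Not all that is in view belongs to the job. What is shaped like the tin but red is not meant.

How it is judged:
By the outcome, as a careful person would: the job done as asked, in the order asked, and still so for the second after the job is handed in, with the robot touching nothing.
It also fails if it takes over 51 s, if anything falls off the work surface, if the arm or the gripper's body presses on something with over 40 N, if the wrist force passes 120 N, or if a joint passes its speed limit or range.

## Working session

There is one attempt and no reset: what is moved stays moved. The work goes in short steps, Python scripts to look and compute and a shell command to move; the robot and the scene stay as the last step left them, time stands still between calls to the robot, and variables do not carry over. Pictures are saved under pics/ and viewed, at most 10 in all, crops included, and the job is handed in when it is done.

```bash
mkdir -p pics; ls; python3 - <<'E'
from station import ctrl
import cv2,numpy as np,pickle
d={}
for n in("scene","top"):
    c=ctrl.camera(n); d[n]=c; cv2.imwrite(f"pics/{n}0.png",cv2.resize(c["color"][:,:,::-1],None,fx=1.5,fy=1.5,interpolation=cv2.INTER_CUBIC))
    print(n,c["intrinsics"],np.linalg.inv(c["camera_from_world"])[:3,3])
pickle.dump(d,open("d.pkl","wb"))
o=ctrl.get_obs();print(o)
E
```

```text
pics
scene [[387.91385691   0.         252.53287599]
 [  0.         387.91385691 187.69333317]
 [  0.           0.           1.        ]] [1.17589859 0.09670345 1.10557556]
top [[445.83025225   0.         248.84232412]
 [  0.         445.83025225 187.78680025]
 [  0.           0.           1.        ]] [ 0.4534245  -0.02065202  1.27380895]
{'time_s': 0.1, 'qpos': array([-1.18954586e+00,  3.00397917e-01,  1.52149331e+00, -6.85971022e-06,
        1.32071966e+00, -6.66047808e-02]), 'joint_vel': array([ 6.41068766e-04, -2.01259215e-03, -1.41158068e-03,  4.13284944e-04,
       -6.56948678e-05, -8.76591820e-04]), 'tau': array([ 1.25585902e-03, -5.32641721e+01, -3.53283942e+01,  7.09447078e-02,
        2.35047826e-02, -5.14225906e-05]), 'ee_pos': array([ 0.23806309, -0.4955157 ,  0.17216362]), 'eef_rot': array([-3.14057623e+00, -6.11393583e-05,  4.47856916e-01]), 'force': array([-0.03701572,  0.28002057, -0.93965897]), 'moment': array([-0.01582979,  0.01177743,  0.0292441 ]), 'grip_force': 0.0, 'grip_width': 0.09427024980127409}
```

View pics/top0.png

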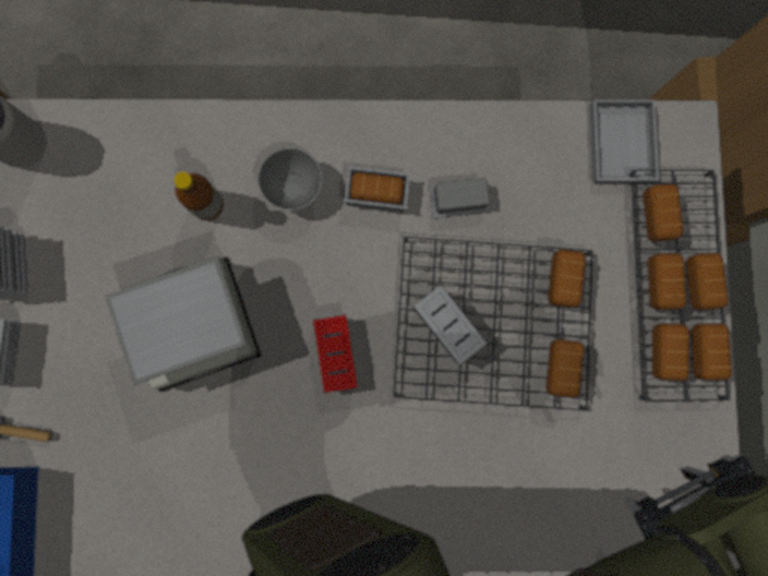

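View pics/scene0.png

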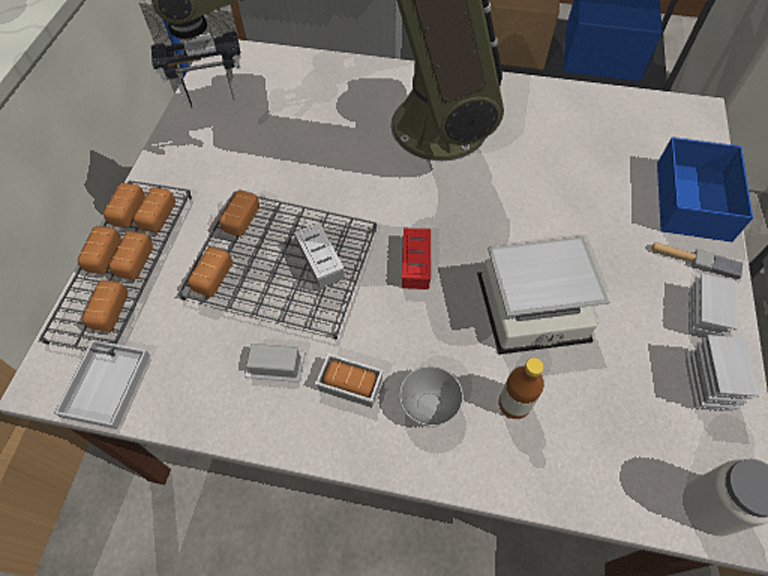

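Top view (1.5x pixels). What could be taken for the tin:
- Ribbed grey-white tin on the rack at (450,325): chosen, as it is the only closed one with a flat lid.
- Red lidded tin at (335,355): excluded by its colour.
- Upturned tin at (462,195).
- Open tin at (377,187).

The scale pan is at (180,320), and the loaves are at (567,277) and (565,368).

```bash
python3 - <<'E'
import cv2,numpy as np,pickle
d=pickle.load(open("d.pkl","rb"))
im=d["top"]["color"][:,:,::-1]
a=cv2.resize(im[180:255,265:340],None,fx=5.3,fy=5.3,interpolation=cv2.INTER_CUBIC)
b=cv2.resize(im[160:270,65:175],(a.shape[1],a.shape[0]),interpolation=cv2.INTER_CUBIC)
cv2.imwrite("pics/crop.png",np.hstack([a,b])); print(a.shape)
E
```

```text
(398, 398, 3)
```

View pics/crop.png

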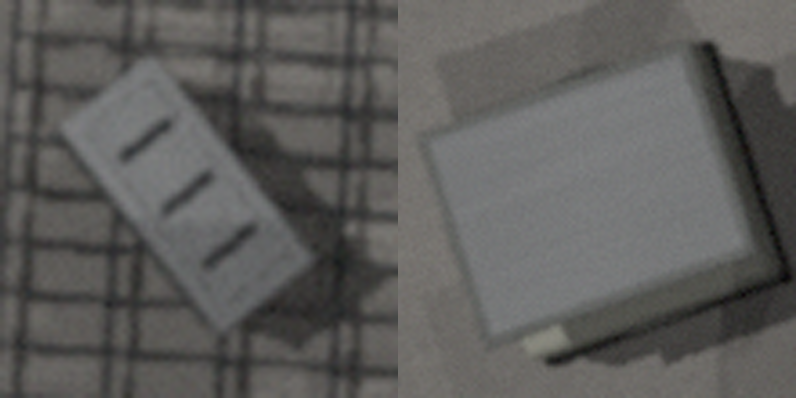

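The crop shows the flat ribbed lid, with corners at about (62,128), (150,55), (318,260) and (222,333). The pan corners are at about (420,135), (688,52), (752,248) and (490,340).

```bash
cat > h.py <<'E'
import numpy as np
def ray(c,uv,z):
    K=c["intrinsics"];T=np.linalg.inv(c["camera_from_world"])
    p=T[:3,:3]@np.linalg.solve(K,[uv[0],uv[1],1]);o=T[:3,3]
    return o+p*(z-o[2])/p[2]
def rep(name,P):
    s=[np.linalg.norm(P[i]-P[(i+1)%4]) for i in range(4)]
    e=[np.degrees(np.arctan2(*(P[(i+1)%4]-P[i])[[1,0]])) for i in range(4)]
    print(name,P.mean(0).round(4),np.round(s,4),np.round(e,1)); print(P.round(3).tolist())
E
python3 - <<'E'
from h import *;import pickle
d=pickle.load(open("d.pkl","rb"));c=d["top"]
f=398/75;g=398/110
rep("tin",np.array([ray(c,(265+(x+.5)/f-.5,180+(y+.5)/f-.5),.075) for x,y in[(62,128),(150,55),(318,260),(222,333)]]))
rep("pan",np.array([ray(c,(65+(x-398+.5)/g-.5,160+(y+.5)/g-.5),.133) for x,y in[(420,135),(688,52),(752,248),(490,340)]]))
# scene cross-check
s=d["scene"]
rep("tinS",np.array([ray(s,(x/1.5,y/1.5),.075) for x,y in[(343,273),(320,284),(295,229),(316,222)]]))
rep("panS",np.array([ray(s,(x/1.5,y/1.5),.133) for x,y in[(487,248),(577,236),(608,302),(500,317)]]))
E
```

```text
tin [ 0.5031 -0.194   0.075 ] [0.0588 0.1342 0.0616 0.1311] [ -50.9 -141.5  126.2   37.4]
[[0.537, -0.13, 0.075], [0.574, -0.176, 0.075], [0.469, -0.26, 0.075], [0.433, -0.21, 0.075]]
pan [0.5116 0.2799 0.133 ] [0.1947 0.1465 0.1904 0.1524] [ -72.6 -161.3  109.1   20.3]
[[0.553, 0.398, 0.133], [0.611, 0.212, 0.133], [0.472, 0.165, 0.133], [0.41, 0.345, 0.133]]
tinS [ 0.5077 -0.1918  0.075 ] [0.054  0.1562 0.0491 0.1497] [ -48.7 -144.5  124.3   37.2]
[[0.552, -0.126, 0.075], [0.587, -0.167, 0.075], [0.46, -0.257, 0.075], [0.432, -0.217, 0.075]]
panS [0.5139 0.2736 0.133 ] [0.1888 0.1589 0.2111 0.1588] [ 110.2   23.   -69.9 -165. ]
[[0.472, 0.159, 0.133], [0.406, 0.336, 0.133], [0.553, 0.399, 0.133], [0.625, 0.2, 0.133]]
```

```bash
python3 -m pendant '[[[1.75,2,0],0.015],[[1.75,2,0],0.015],[[1.75,2,0],0.015],[[1.75,2,0],0.015],[[1.75,2,0],0.015],[[1.75,2,0],0.015],[[1.75,2,0],0.015],[[1.75,2,0],0.015],[[1.75,2,0],0.015],[[1.75,2,0],0.015],[[1.75,2,0],0.015],[[1.75,2,0],0.015],[[1.75,2,0],0.015],[[1.75,2,0],0.015],[[1.75,2,0],0.015],[[0,0,0],0],[[0,0,0],0]]' 1 50
python3 - <<'E'
from station import ctrl
import cv2,numpy as np,pickle
c=ctrl.camera("wrist");pickle.dump(c,open("w.pkl","wb"))
cv2.imwrite("pics/w1.png",cv2.resize(c["color"][:,:,::-1],None,fx=1.5,fy=1.5,interpolation=cv2.INTER_CUBIC))
E
```

```text
time_s: 1.52
ee_pos: [0.5009, -0.1949, 0.1722]
eef_rot: [-3.141, 0.0, 0.675]
force: [0.5, -0.7, 0.2]
grip_width: 0.0941
grip_force: 0.0
```

View pics/w1.png

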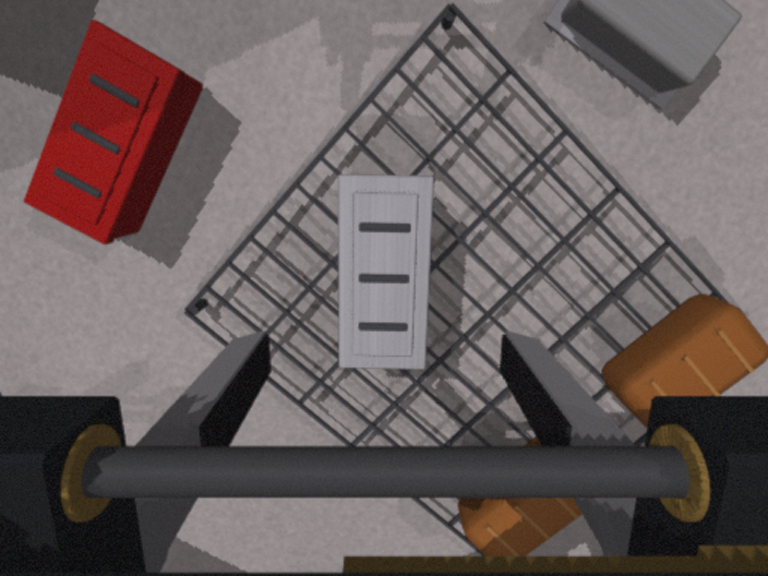

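The wrist view shows the lid with corners at about (339,176), (433,177), (425,368) and (340,367), nearly in line with the fingers.

```bash
python3 - <<'E'
from h import *;import pickle
c=pickle.load(open("w.pkl","rb"))
P=np.array([ray(c,(x/1.5,y/1.5),.075) for x,y in[(339,176),(433,177),(425,368),(340,367)]]);rep("tin",P)
d=pickle.load(open("d.pkl","rb"))
print("bottle",ray(d["top"],(183/1.5,180/1.5),.19),ray(d["scene"],(534/1.5,366/1.5),.19))
E
```

```text
tin [ 0.5028 -0.1946  0.075 ] [0.0602 0.132  0.0604 0.1319] [ -51.9 -142.3  128.    37.6]
[[0.537, -0.131, 0.075], [0.574, -0.178, 0.075], [0.469, -0.259, 0.075], [0.432, -0.211, 0.075]]
bottle [0.7377156  0.25831241 0.19      ] [0.73982126 0.25932942 0.19      ]
```

```bash
python3 -m pendant '[[[0.2,0,-1],-0.015],[[0,0,-2],0],[[0,0,-2],0],[[0,0,-2],0],[[0,0,-2],0],[[0,0,-2],0],[[0,0,-1],0],[[0,0,-0.8],0],[[0,0,-0.5],0],[[0,0,-0.3],0],[[0,0,0],0],[[0,0,0],0]]' 1 50 && python3 -c "
from station import ctrl;o=ctrl.get_obs();print(o['force'],o['moment'])"
python3 -m pendant '[[[0,0,0],0],[[0,0,0],0],[[0,0,0],0],[[0,0,0],0],[[0,0,0],0],[[0,0,0],0],[[0,0,0],0],[[0,0,0],0]]' 0 50 && python3 -c "
from station import ctrl;o=ctrl.get_obs();print(o['force'],o['moment'])"
```

```text
time_s: 2.57
ee_pos: [0.503, -0.196, 0.0373]
eef_rot: [3.141, -0.0, 0.658]
force: [-0.4, -0.9, 0.1]
grip_width: 0.094
grip_force: 0.0
[-0.43167471 -0.93378299  0.05980494] [-0.0603803  -0.01084782 -0.02162776]
time_s: 3.23
ee_pos: [0.5023, -0.1953, 0.0367]
eef_rot: [-3.14, 0.0, 0.658]
force: [-3.5, 4.3, 4.2]
grip_width: 0.0591
grip_force: 50.0
[-3.46295853  4.25243494  4.1539092 ] [ 0.9696822   0.80666822 -0.02766931]
```

```bash
python3 -m pendant '[[[0,0,0.3],0],[[0,0,0.5],0],[[0,0,0.7],0],[[0,0,0.7],0],[[0,0,0.5],0],[[0,0,0.3],0],[[0,0,0],0],[[0,0,0],0],[[0,0,0],0],[[0,0,0],0],[[0,0,0],0]]' && python3 - <<'E'
from station import ctrl
import numpy as np,pickle,cv2
o=ctrl.get_obs();F=[];M=[]
for i in range(12):
    c=ctrl.camera("wrist");o=ctrl.get_obs();F.append(o['force']);M.append(o['moment'])
F=np.array(F);M=np.array(M);print(F.mean(0),F.std(0));print(M.mean(0),M.std(0))
u=np.array([np.cos(.658),np.sin(.658)]);m=M.mean(0)-[-.03,0,0]
# r x (0,0,Fz): Mx=ry*Fz, My=-rx*Fz
fz=F.mean(0)[2];print("r along tin",-M.mean(0)[1]/fz,M.mean(0)[0]/fz, np.dot(u,[-M.mean(0)[1]/fz,M.mean(0)[0]/fz]))
pickle.dump(c,open("w2.pkl","wb"));cv2.imwrite("pics/w2.png",cv2.resize(c["color"][:,:,::-1],None,fx=1.5,fy=1.5))
E
```

```text
time_s: 4.15
ee_pos: [0.5025, -0.1957, 0.0664]
eef_rot: [-3.141, 0.0, 0.658]
force: [0.7, 0.8, -6.3]
grip_width: 0.0593
grip_force: 50.0
[ 0.23631279 -0.24455848 -5.68352089] [0.48378652 0.4150681  0.4820964 ]
[ 0.0289456  -0.09583826 -0.01131102] [0.02716608 0.02462264 0.02689067]
r along tin -0.01686248011515556 -0.005092898800360833 -0.01645636811917115
```

View pics/w2.png

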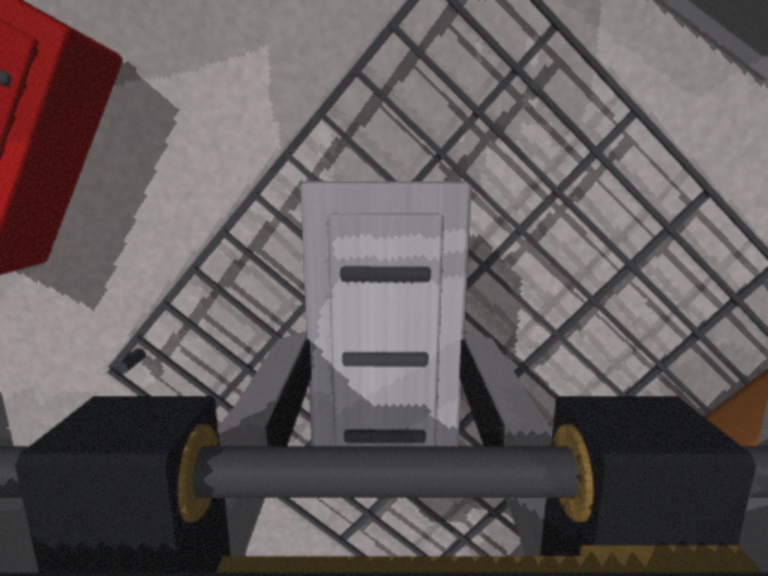

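The tin is held level and clear of the rack. Weight is about 5.7 N, and the moment puts the centre of gravity about 17 mm towards the near (-tool x) end. I'll carry it to the pan with that offset.

```bash
python3 -m pendant '[[[0,0,1],0],[[0,0,2],0],[[0,0,2.5],0],[[0,0,2.5],0],[[0,0,2.5],0],[[0,0,2],0],[[0,0,1],0]]' && python3 -m pendant '[[[0,1,0],0.062],[[0,2,0],0.062],[[0,2.6,0],0.062],[[0,2.6,0],0.062],[[0,2.6,0],0.062],[[0,2.6,0],0.062],[[0,2.6,0],0.062],[[0,2.6,0],0.062],[[0,2.6,0],0.062],[[0.4,2.6,0],0.062],[[0,2.6,0],0.062],[[0,2.6,0],0.062],[[0,2.6,0],0.062],[[0,2.6,0],0.062],[[0,2.6,0],0.062],[[0,2.6,0],0.062],[[0,2.6,0],0.062],[[0,2.6,0],0.062],[[0,2.6,0],0.062],[[0,2,0],0.066]]' && python3 -m pendant '[[[0,1,0],0],[[0,0,0],0],[[0,0,0],0],[[0,0,0],0]]' && python3 - <<'E'
from station import ctrl
import numpy as np,pickle,cv2
F=[];M=[]
for i in range(15):
    c=ctrl.camera("wrist");o=ctrl.get_obs();F.append(o['force']);M.append(o['moment'])
F=np.mean(F,0);M=np.mean(M,0);print(F,M,o['ee_pos'],o['eef_rot'])
p=o['eef_rot'][2];print("r",np.dot([np.cos(p),np.sin(p)],[-M[1],M[0]])/F[2],"weight .73 ")
pickle.dump(c,open("w3.pkl","wb"));cv2.imwrite("pics/w3.png",cv2.resize(c["color"][:,:,::-1],None,fx=1.5,fy=1.5))
E
```

```text
time_s: 5.33
ee_pos: [0.5033, -0.1961, 0.2052]
eef_rot: [3.138, -0.002, 0.658]
force: [0.5, -0.6, -6.2]
grip_width: 0.0588
grip_force: 50.0
time_s: 7.0
ee_pos: [0.5061, 0.298, 0.2013]
eef_rot: [-3.141, -0.0, 1.906]
force: [-0.6, 0.0, -6.3]
grip_width: 0.059
grip_force: 50.0
time_s: 7.33
ee_pos: [0.5067, 0.3053, 0.2016]
eef_rot: [-3.141, 0.0, 1.9]
force: [0.3, -0.1, -5.7]
grip_width: 0.0594
grip_force: 50.0
[ 0.0472687   0.04855034 -5.64999963] [ 0.08398622 -0.07724591  0.00032519] [0.50660371 0.30625939 0.20161072] [-3.14153356e+00 -1.79658081e-06  1.90187057e+00]
r -0.009613407272634327 weight .73
```

View pics/w3.png

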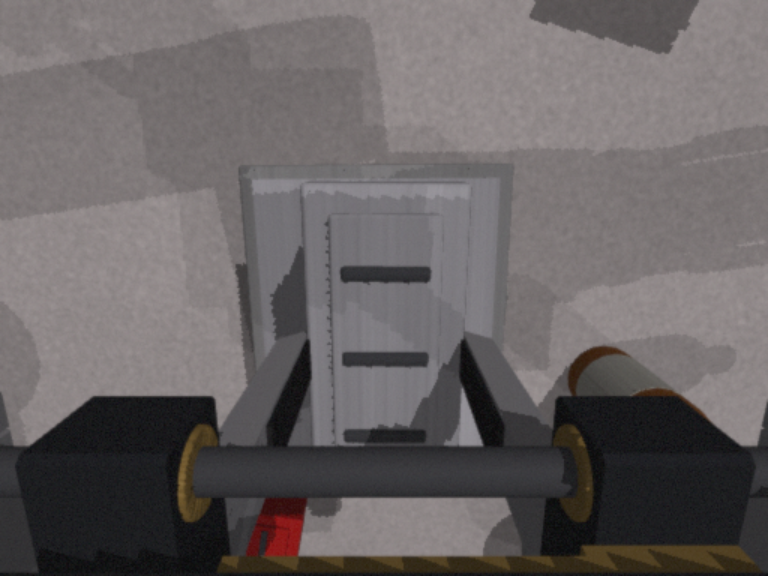

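The pan's far corners show at about (240,166) and (513,164), with the tin over it. Both moment readings put the weight at the near end.

```bash
python3 - <<'E'
from h import *;import pickle
c=pickle.load(open("w3.pkl","rb"))
a,b,l=[ray(c,(x/1.5,y/1.5),.133)[:2] for x,y in[(240,166),(513,164),(253,330)]]
e=a-b;print(a,b,np.linalg.norm(e),np.degrees(np.arctan2(*e[::-1])));e/=np.linalg.norm(e)
n=np.array([e[1],-e[0]]);m=(a+b)/2
n=n if n[1]<0 else -n
ctr=m+n*.1;print("centre",ctr)
u=np.array([np.cos(1.902),np.sin(1.902)]);t=ctr+.017*u;print("target",t,"shift cm",(t-[.5066,.3061])*100)
E
```

```text
[0.40456388 0.34797391] [0.55327272 0.4004018 ] 0.1576800644479901 -160.579695666301
centre [0.51216784 0.27987737]
target [0.50663975 0.29595345] shift cm [ 0.00397537 -1.01465539]
```

```bash
python3 -m pendant '[[[0,-0.5,-0.6],0],[[0,-0.5,-1],0],[[0,0,-1],0],[[0,0,-1],0],[[0,0,-0.8],0],[[0,0,-0.5],0],[[0,0,-0.3],0],[[0,0,-0.2],0],[[0,0,-0.15],0],[[0,0,-0.15],0],[[0,0,-0.15],0],[[0,0,-0.15],0],[[0,0,-0.15],0],[[0,0,-0.15],0],[[0,0,0],0],[[0,0,0],0]]' && python3 -m pendant '[[[0,0,-0.1],0],[[0,0,-0.1],0],[[0,0,-0.1],0],[[0,0,0],0],[[0,0,0],0],[[0,0,0],0]]'
```

```text
time_s: 9.42
ee_pos: [0.5068, 0.2964, 0.1388]
eef_rot: [3.141, -0.0, 1.902]
force: [-0.6, 1.0, -1.8]
grip_width: 0.0596
grip_force: 50.0
time_s: 9.92
ee_pos: [0.5067, 0.2963, 0.1358]
eef_rot: [3.141, -0.0, 1.902]
force: [0.5, 1.5, -0.8]
grip_width: 0.059
grip_force: 50.0
```

```bash
python3 -m pendant '[[[0,0,-0.1],0],[[0,0,0],0],[[0,0,0],0]]' && python3 -m pendant '[[[0,0,0],0],[[0,0,0],0],[[0,0,0],0],[[0,0,0],0],[[0,0,0],0],[[0,0,0],0],[[0,0,0],0],[[0,0,0],0],[[0,0,0],0],[[0,0,0],0],[[0,0,0],0],[[0,0,0],0]]' 0.75 50 && python3 - <<'E'
from station import ctrl
import cv2,pickle,numpy as np
d={n:ctrl.camera(n) for n in("wrist","scene","top")};pickle.dump(d,open("d4.pkl","wb"))
f=d["wrist"]["color"][:,:,::-1]
s=cv2.resize(d["scene"]["color"][140:250,300:420,::-1],(400,367),interpolation=cv2.INTER_CUBIC)
w=cv2.resize(f,(400,300));w=np.vstack([w,np.zeros((67,400,3),np.uint8)])
cv2.imwrite("pics/r4.png",np.hstack([w,s]))
E
```

```text
time_s: 10.17
ee_pos: [0.5067, 0.2963, 0.1347]
eef_rot: [3.141, -0.0, 1.902]
force: [1.0, 2.0, 0.4]
grip_width: 0.0592
grip_force: 50.0
time_s: 11.17
ee_pos: [0.5066, 0.2962, 0.1346]
eef_rot: [-3.142, -0.0, 1.902]
force: [0.5, 0.8, 0.1]
grip_width: 0.0703
grip_force: 0.0
```

View pics/r4.png

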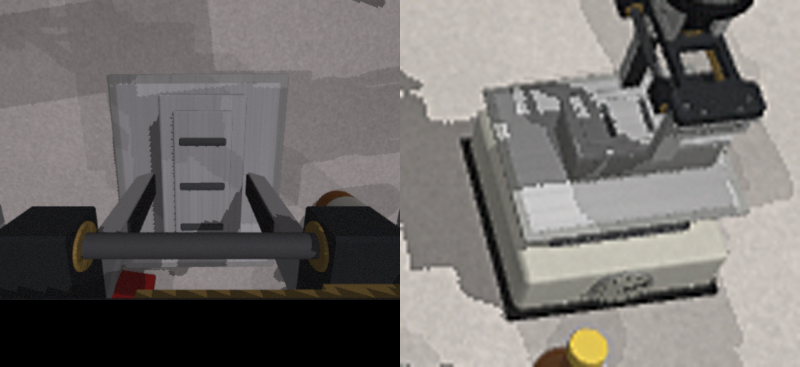

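The tin stands on the pan between the opened fingers and the pan is near level. I'll work out the best viewpoint for measuring the tilt.

```bash
python3 - <<'E'
import pickle,numpy as np
from h import *
c=pickle.load(open("d4.pkl","rb"))["wrist"];T=np.linalg.inv(c["camera_from_world"])
print(c["intrinsics"][0,0],T.round(3))
u=np.array([np.cos(1.902),np.sin(1.902),0]);v=np.array([-u[1],u[0],0])
tcp=np.array([.5066,.2962,.1346]);ctr=np.array([.512,.28,.133])
print("cam off",np.dot(T[:3,3]-tcp,u),np.dot(T[:3,3]-tcp,v),T[2,3]-tcp[2],"fwd",T[:3,2]@u,T[2,2])
for back,up in[(0,.1),(.1,.1),(.14,.06),(.14,.12),(.18,.05)]:
    M=c["camera_from_world"].copy();Ti=T.copy();Ti[:3,3]+=-back*u+[0,0,up];M=np.linalg.inv(Ti)
    def pr(p):
        q=M[:3,:3]@p+M[:3,3];q=c["intrinsics"]@q;return q[:2]/q[2]
    J=[]
    for a in(-.1,.1):
        p=ctr+a*u+.08*v-[0,0,.009]
        J.append(((pr(p)*1.).round(),(pr(p+[0,0,.001])-pr(p)).round(2)))
    print(back,up,J)
E
```

```text
313.66869800547516 [[ 0.945  0.315  0.082  0.484]
 [ 0.326 -0.915 -0.238  0.364]
 [-0.     0.251 -0.968  0.347]
 [ 0.     0.     0.     1.   ]]
cam off 0.07159863294380527 -0.000779617473917259 0.21259047452485108 fwd -0.2512273712478155 -0.9679280995943111
0 0.1 [(array([186., 282.]), array([-0.19,  0.46])), (array([175., 100.]), array([-0.26, -0.04]))]
0.1 0.1 [(array([181., 198.]), array([-0.22,  0.25])), (array([167., -15.]), array([-0.3 , -0.43]))]
0.14 0.06 [(array([168., 167.]), array([-0.3 ,  0.19])), (array([149., -96.]), array([-0.44, -0.86]))]
0.14 0.12 [(array([183., 158.]), array([-0.21,  0.13])), (array([170., -55.]), array([-0.28, -0.55]))]
0.18 0.05 [(array([161., 122.]), array([-0.35,  0.04])), (array([ 139., -175.]), array([-0.53, -1.29]))]
```

```bash
python3 -m pendant '[[[0,0,0],0],[[0,0,0],0],[[0,0,0],0],[[0,0,0.5],0],[[0,0,1],0],[[0,0,2],0],[[0,0,2],0],[[0,0,2],0],[[0,0,2],0],[[0,-1.5,1.5],0],[[0,-2,1],0],[[0,-1,0],0],[[0,0,0],0],[[0,0,0],0],[[0,0,0],0]]' 1 50 && python3 - <<'E'
from station import ctrl
import pickle,numpy as np
def av(n,k):
    L=[ctrl.camera(n) for _ in range(k)];c=L[-1];c["color"]=np.mean([l["color"] for l in L],0);return c
pickle.dump({"wrist":av("wrist",6)},open("d5.pkl","wb"))
E
python3 -m pendant '[[[-1.5,0,1],0],[[-2.5,0,1],0],[[-2.5,0,1],0],[[-2.5,0,0],0],[[-2.5,0,0],0],[[-2,0,0],0],[[-1,0,0],0],[[0,0,0],0]]' && python3 - <<'E'
from station import ctrl
import pickle,numpy as np,cv2
def av(n,k):
    L=[ctrl.camera(n) for _ in range(k)];c=L[-1];c["color"]=np.mean([l["color"] for l in L],0);return c
d=pickle.load(open("d5.pkl","rb"));d["scene"]=av("scene",6);pickle.dump(d,open("d5.pkl","wb"))
s=cv2.resize(d["scene"]["color"][140:250,310:420,::-1],(400,400),interpolation=cv2.INTER_CUBIC)
w=cv2.resize(d["wrist"]["color"][40:296,128:384,::-1],(400,400),interpolation=cv2.INTER_CUBIC)
cv2.imwrite("pics/r5.png",np.hstack([w,s]))
E
```

```text
time_s: 12.57
ee_pos: [0.5064, 0.2517, 0.254]
eef_rot: [-3.14, -0.0, 1.902]
force: [-0.2, 0.2, -0.2]
grip_width: 0.0939
grip_force: 0.0
time_s: 13.53
ee_pos: [0.3607, 0.2515, 0.2852]
eef_rot: [3.14, -0.0, 1.903]
force: [1.0, 0.4, -0.2]
grip_width: 0.094
grip_force: 0.0[ WARN:0@8.372] global loadsave.cpp:1063 imwrite_ Unsupported depth image for selected encoder is fallbacked to CV_8U.
```

View pics/r5.png

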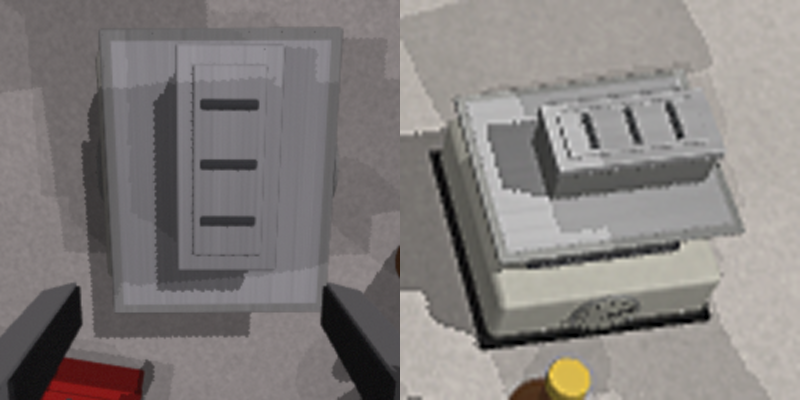

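The pan and tin are clearly seen. In the left crop the pan corners are at about (102,30), (342,28), (325,313) and (115,310), and the lid corners at about (178,45), (284,45), (274,269) and (178,269). In the right crop the pan corners are at about (498,267), (743,235) and (453,95). I'll fit the tilt with edge refinement.

```bash
cat > tilt.py <<'E'
import numpy as np,pickle,cv2,sys
from scipy.optimize import least_squares
from scipy.ndimage import map_coordinates,gaussian_filter
from scipy.spatial.transform import Rotation as R
def line(img,a,b,w=3.5):
    """refine edge a-b: sub-pixel gradient peak along normals, robust line"""
    a,b=np.array(a,float),np.array(b,float);t=(b-a)/np.linalg.norm(b-a);n=np.array([-t[1],t[0]])
    s=np.arange(-w,w+.01,.1);P=[]
    for f in np.linspace(.06,.94,60):
        q=(a+f*(b-a))[:,None]+n[:,None]*s
        g=np.abs(np.gradient(map_coordinates(img,[q[1],q[0]],order=3)))
        i=g.argmax()
        if 2<i<len(s)-3: P.append([*q[:,i],g[i]])
    P=np.array(P);P=P[P[:,2]>.4*np.median(P[:,2]),:2]
    vx,vy,x,y=cv2.fitLine(P.astype(np.float32),cv2.DIST_HUBER,0,.01,.01).ravel()
    r=np.abs((P-[x,y])@[-vy,vx]);return np.cross([x,y,1],[x+vx,y+vy,1]),np.median(r),len(P)
def corners(img,pts,name):
    L=[line(img,pts[i],pts[(i+1)%4]) for i in range(4)]
    C=[np.cross(L[i-1][0],L[i][0]) for i in range(4)];C=np.array([c[:2]/c[2] for c in C])
    print(name,"moved",np.abs(C-pts).max(1).round(2),"rms",[round(float(l[1]),2) for l in L]);return C
def proj(c,X):
    T=c["camera_from_world"];q=(X@T[:3,:3].T+T[:3,3])@c["intrinsics"].T;return q[:,:2]/q[:,2:]
def fit(obs,tin=True):
    """obs: list of (cam,kind,idx,pix); p: x,y,z,yaw,rx,ry of the pan, tin x,y,yaw in pan"""
    S=np.array([[-1,1],[1,1],[1,-1],[-1,-1]])  # far-left.. in (v across, u along)
    def res(p,full=False):
        Rm=R.from_euler("xyz",[p[4],p[5],0]).as_matrix();Rz=R.from_euler("z",p[3]).as_matrix();o=[]
        for c,k,idx,pix in obs:
            if k=="pan": X=np.c_[S[:,0]*.08,S[:,1]*.1,np.zeros(4)]
            else:
                X=np.c_[S[:,0]*.03,S[:,1]*.065,np.full(4,.05)]@R.from_euler("z",p[8]).as_matrix().T+[p[6],p[7],0]
            o.append((proj(c,X@(Rz@Rm).T+p[:3])[idx]-pix).ravel())
        r=np.concatenate(o);return np.r_[r] if full else np.r_[r,(p[2]-.124)/.002*.3]
    s=least_squares(res,[.512,.28,.124,1.902-np.pi/2,0,0,0,.017,0],x_scale=[.01]*3+[.1]*3+[.01]*2+[.1],loss="soft_l1",f_scale=.5)
    return s.x,res(s.x,True)
E
python3 - <<'E'
from tilt import *
d=pickle.load(open("d5.pkl","rb"));k=400/256
g=lambda c:gaussian_filter(np.asarray(c["color"],float).mean(2),.6)
W=lambda L,k,ox,oy:(np.array(L,float)+.5)/k-.5+[ox,oy]
w=d["wrist"];im=g(w)
pw0=W([(102,30),(342,28),(325,313),(115,310)],k,128,40);lw0=W([(178,45),(284,45),(274,269),(178,269)],k,128,40)
pw=corners(im,pw0,"pan");lw=corners(im,lw0,"lid")
a=[0,1,2,3]
for n,o in(("manual",[(w,"pan",a,pw0),(w,"lid",a,lw0)]),("pan",[(w,"pan",a,pw)]),("both",[(w,"pan",a,pw),(w,"lid",a,lw)])):
    p,r=fit(o);print(n,p.round(4),"res",np.abs(r).max().round(2));
print(pw.round(1).tolist(),lw.round(1).tolist())
E
```

```text
pan moved [1.79 1.47 0.62 1.18] rms [0.25, 0.25, 0.06, 0.07]
lid moved [3.09 3.23 1.73 0.16] rms [0.03, 0.33, 0.05, 0.12]
manual [ 0.5115  0.2802  0.1197  0.3347 -0.0111 -0.0419  0.0051  0.0175 -0.011 ] res 3.3
pan [ 0.5115  0.2805  0.1215  0.3386  0.0045 -0.0185  0.      0.017   0.    ] res 0.41
both [ 0.5114  0.2805  0.1229  0.339   0.0062 -0.0201  0.0039  0.0201 -0.0028] res 4.15
[[191.3, 58.1], [347.9, 56.3], [335.9, 239.5], [201.2, 239.4]] [[240.4, 65.5], [309.0, 65.4], [304.9, 212.3], [241.7, 212.1]]
```

```bash
python3 - <<'E'
from tilt import *
d=pickle.load(open("d5.pkl","rb"));w=d["wrist"]
im=np.asarray(w["color"],float)[:,:,::-1]
im=np.clip(im*1.6,0,255).astype(np.uint8)
x0,y0,x1,y1=176,44,366,256
cv=cv2.resize(im[y0:y1,x0:x1],None,fx=2.8,fy=2.8,interpolation=cv2.INTER_CUBIC)
print(cv.shape)
cv2.imwrite("pics/r6.png",cv)
# level predictions
Rz=R.from_euler("z",.339).as_matrix();S=np.array([[-1,1],[1,1],[1,-1],[-1,-1]])
o=np.array([.5115,.2805,.124])
for nm,X in(("pan",np.c_[S*[.08,.1],np.zeros(4)]),("lid",np.c_[S*[.03,.065]+[0,.017],np.full(4,.05)])):
    q=proj(w,X@Rz.T+o);print(nm,q.round(1).tolist(),"in view",((q+.5-[x0,y0])*2.8-.5).round(0).tolist())
E
```

```text
(594, 532, 3)
pan [[190.3, 57.5], [348.1, 56.4], [336.7, 240.0], [200.5, 240.8]] in view [[41.0, 39.0], [483.0, 36.0], [451.0, 550.0], [69.0, 552.0]]
lid [[237.0, 69.7], [305.6, 69.2], [301.2, 211.0], [239.9, 211.4]] in view [[172.0, 73.0], [364.0, 71.0], [352.0, 468.0], [180.0, 469.0]]
```

View pics/r6.png

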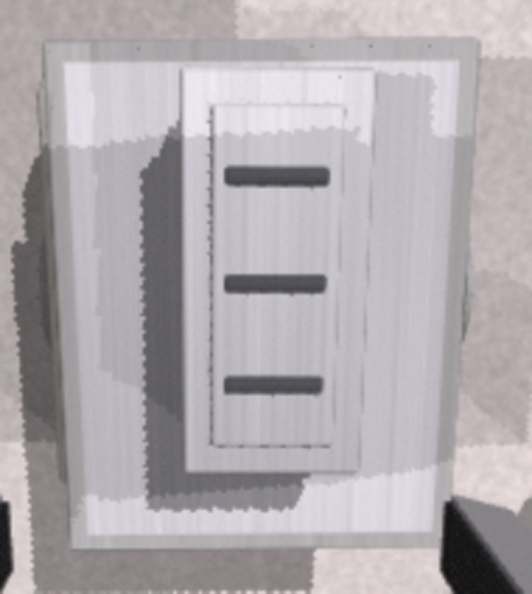

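The zoom shows the pan's outer corners at (45,40), (479,38), (454,548) and (71,548), and the lid corners at (181,69), (375,69), (360,471) and (185,471). It also shows an inner rim line at (62,62), (462,60), (436,533) and (85,535). I'll refine with these.

```bash
cat > t2.py <<'E'
from tilt import *
S=np.array([[-1,1],[1,1],[1,-1],[-1,-1]])
def run(w,pk,names=("pan","inner","lid"),show=True,win=1.3,sg=.5):
    im=gaussian_filter(np.asarray(w["color"],float).mean(2),sg);O={}
    for n in names:
        L=[]
        for i in range(4):
            l,r,k=line(im,pk[n][i],pk[n][(i+1)%4],win);L.append(l/np.linalg.norm(l[:2]))
            if show: print(n,i,"rms %.2f n %d"%(r,k),end="; ")
        O[n]=L
    def X(p,n):
        if n=="pan": x=np.c_[S*[.08,.1],np.zeros(4)]
        elif n=="inner": x=np.c_[S*[.08-p[9],.1-p[9]],np.zeros(4)]
        else: x=np.c_[S*[.0301,.0657],np.full(4,.05)]@R.from_euler("z",p[8]).as_matrix().T+[p[6],p[7],0]
        return x@(R.from_euler("z",p[3])*R.from_euler("xy",p[4:6])).as_matrix().T+p[:3]
    def res(p):
        r=[]
        for n in names:
            q=np.c_[proj(w,X(p,n)),np.ones(4)]
            for i in range(4): r+= [O[n][i]@q[i],O[n][i]@q[(i+1)%4]]
        return np.r_[np.array(r)/.25,(p[2]-.1237)/.0015]
    s=least_squares(res,[.512,.28,.1237,.335,0,0,0,.017,0,.006],loss="soft_l1",x_scale=[.01]*3+[.1]*3+[.01,.01,.1,.01])
    cov=np.linalg.pinv(s.jac.T@s.jac)**1
    print("\n",names,"x %.4f y %.4f z %.4f yaw %.3f rockx %.4f rocky %.4f tin %.4f %.4f %.3f inset %.4f"%tuple(s.x),"sd",np.sqrt(np.diag(cov))[4:6].round(4),"res px",(np.abs(res(s.x)[:-1])*.25).max().round(2),"cost",round(s.cost,1))
    return s.x
E
python3 - <<'E'
from t2 import *
d=pickle.load(open("d5.pkl","rb"));w=d["wrist"]
V=lambda L:(np.array(L,float)+.5)/2.8-.5+[176,44]
pk=dict(pan=V([(45,40),(479,38),(454,548),(71,548)]),inner=V([(62,62),(462,60),(436,533),(85,535)]),lid=V([(181,69),(375,69),(360,471),(185,471)]))
run(w,pk)
for n in(("pan",),("inner",),("pan","inner"),("lid","inner")):run(w,pk,n,False)
run(w,pk,show=False,win=2,sg=.8)
E
```

```text
pan 0 rms 0.30 n 55; pan 1 rms 0.34 n 43; pan 2 rms 0.07 n 60; pan 3 rms 0.08 n 59; inner 0 rms 0.03 n 60; inner 1 rms 0.05 n 6; inner 2 rms 0.09 n 60; inner 3 rms 0.12 n 60; lid 0 rms 0.08 n 60; lid 1 rms 0.32 n 54; lid 2 rms 0.16 n 57; lid 3 rms 0.12 n 60; 
 ('pan', 'inner', 'lid') x 0.5117 y 0.2808 z 0.1229 yaw 0.342 rockx -0.0106 rocky 0.0028 tin 0.0023 0.0162 -0.009 inset 0.0075 sd [0.0079 0.007 ] res px 1.38 cost 25.4

 ('pan',) x 0.5115 y 0.2813 z 0.1215 yaw 0.343 rockx -0.0211 rocky -0.0210 tin 0.0000 0.0170 0.000 inset 0.0060 sd [0.0074 0.0097] res px 0.5 cost 3.4

 ('inner',) x 0.5117 y 0.2803 z 0.1232 yaw 0.339 rockx 0.0041 rocky 0.0176 tin 0.0000 0.0170 0.000 inset 0.0076 sd [0.0072 0.0082] res px 0.29 cost 1.2

 ('pan', 'inner') x 0.5116 y 0.2808 z 0.1216 yaw 0.341 rockx -0.0097 rocky -0.0060 tin 0.0012 0.0170 0.000 inset 0.0073 sd [0.0082 0.0112] res px 1.16 cost 15.0

 ('lid', 'inner') x 0.5117 y 0.2805 z 0.1242 yaw 0.339 rockx -0.0004 rocky 0.0213 tin 0.0013 0.0169 -0.006 inset 0.0079 sd [0.0078 0.0093] res px 1.36 cost 8.4

 ('pan', 'inner', 'lid') x 0.5114 y 0.2804 z 0.1228 yaw 0.338 rockx 0.0055 rocky -0.0057 tin 0.0029 0.0169 -0.007 inset 0.0078 sd [0.0056 0.0101] res px 1.87 cost 24.2
```

The wrist fit gives a tilt of about 0.00 to -0.01, with an uncertainty of 0.01, about both axes. I'll cross-check with the fixed scene camera, before against after, where calibration cancels.

```bash
python3 - <<'E'
from t2 import *
b=pickle.load(open("d.pkl","rb"))["scene"];a=pickle.load(open("d5.pkl","rb"))["scene"]
g=lambda c,s=.5:gaussian_filter(np.asarray(c["color"],float).mean(2),s)
def X(p): return np.c_[S*[.08,.1],np.zeros(4)]@(R.from_euler("z",.339)*R.from_euler("xy",p[1:3])).as_matrix().T+[p[3],p[4],p[0]]
# S order: 0(-x,+y) 1(+x,+y) 2(+x,-y) 3(-x,-y)
print(proj(b,X([.133,0,0,.5117,.2805])).round(1).tolist(),proj(a,X([.1237,0,0,.5117,.2805])).round(1).tolist())
def edges(c,z,win,sg,use):
    im=g(c,sg);q=proj(c,X([z,0,0,.5117,.2805]));L={}
    for i in use:
        l,r,n=line(im,q[i],q[(i+1)%4],win);L[i]=(l/np.linalg.norm(l[:2]),r,n)
    return L
for win,sg in((2,.5),(2,.8),(3,.8)):
  for use in([0,1,2],[0,1,2,3]):
    out=[]
    for c,z in((b,.133),(a,.1237)):
        L=edges(c,z,win,sg,use)
        def res(p):
            q=np.c_[proj(c,X(p)),np.ones(4)];r=[]
            for i in use: r+=[L[i][0]@q[i],L[i][0]@q[(i+1)%4]]
            return np.r_[np.array(r)/.2,(p[0]-z)/.001,(p[3]-.5117)/.003,(p[4]-.2805)/.003]
        s=least_squares(res,[z,0,0,.5117,.2805],loss="soft_l1",x_scale=[.01,.1,.1,.01,.01])
        out.append(s.x);print(s.x.round(4),"rms",[round(float(L[i][1]),2) for i in use],"res",(np.abs(res(s.x)[:-3])*.2).max().round(2))
    print(win,sg,use,"diff rock",(out[1]-out[0])[1:3].round(4))
E
```

```text
[[388.6, 157.1], [406.4, 201.9], [337.9, 210.7], [324.9, 164.8]] [[387.8, 158.8], [405.3, 203.5], [337.4, 212.2], [324.4, 166.5]]
[ 1.330e-01 -2.040e-02 -3.000e-04  5.108e-01  2.804e-01] rms [0.1, 0.16, 0.11] res 0.08
[ 0.1236 -0.0225  0.007   0.5115  0.2801] rms [0.1, 0.14, 0.12] res 0.28
2 0.5 [0, 1, 2] diff rock [-0.0021  0.0073]
[ 0.1326 -0.0142 -0.0114  0.5113  0.2806] rms [0.1, 0.16, 0.11, 0.81] res 1.6
[ 0.1234 -0.0251 -0.0152  0.5126  0.2806] rms [0.1, 0.14, 0.12, 1.06] res 0.42
2 0.5 [0, 1, 2, 3] diff rock [-0.011  -0.0038]
[ 0.1334 -0.011   0.0464  0.509   0.2809] rms [0.07, 0.15, 0.1] res 0.43
[ 0.1238 -0.0239  0.0222  0.5111  0.2804] rms [0.07, 0.15, 0.08] res 0.18
2 0.8 [0, 1, 2] diff rock [-0.0129 -0.0242]
[ 0.1326 -0.0214 -0.0431  0.5128  0.281 ] rms [0.07, 0.15, 0.1, 0.42] res 1.98
[ 0.1232 -0.0165 -0.0234  0.5131  0.2809] rms [0.07, 0.15, 0.08, 0.34] res 0.78
2 0.8 [0, 1, 2, 3] diff rock [0.0049 0.0196]
[ 0.1326 -0.09    0.0072  0.5123  0.2784] rms [0.05, 0.14, 0.1] res 1.56
[ 0.1232 -0.0092  0.0245  0.5153  0.282 ] rms [0.07, 0.4, 0.08] res 1.48
3 0.8 [0, 1, 2] diff rock [0.0808 0.0173]
[ 0.1318 -0.0337 -0.0512  0.5131  0.2791] rms [0.05, 0.14, 0.1, 0.42] res 1.85
[0.1225 0.0322 0.0286 0.5163 0.2824] rms [0.07, 0.4, 0.08, 0.63] res 0.86
3 0.8 [0, 1, 2, 3] diff rock [0.0659 0.0798]
```

Both cameras agree. The pan is level to within about 0.01 rad on both axes and has sunk about 9 mm, well short of the stop. The gripper is clear, so I'm handing in.

```bash
python3 -c "
from station import ctrl;o=ctrl.get_obs();print(o['time_s'],o['ee_pos'],o['force']);print(ctrl.hand_in())"
```

```text
13.8333 [0.36231462 0.25114781 0.28427349] [-0.29498173 -0.34555881  0.18323044]
the job is handed in; nothing more can be done
None
```

The lidded tin is lying flat on the scale pan with its weight centred: the pan measures level to within about 0.01 rad and is well short of its stop. The gripper is clear, no other object was handled, and the job was handed in at 13.8 s.

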